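# Ready the hardness stand: coupon under the indenter, weight bay held ajar

## Task

Get the small hardness stand ready for loading. First slide the steel coupon along the stand's base plate, without lifting it, until its red dot sits under the indenter tip; then free the weight bay's gate - its barrel bolt sags, so lift the red stem while drawing it so that the bolt's nose clears the bent keeper - and swing the gate towards you to about 30 degrees, for a colleague to reach the weights. The gate springs shut, so finish still holding it ajar and still, with the coupon in place and everything else on the bench left where it stands.

Things in the scene. Friction and masses are not known exactly. Their poses are not given: they have to be found in the camera images.
- stand: White hardness stand, fixed. Base plate 270 (x) by 200 (y) by 20 mm thick; origin at the centre of its underside, so its flat top is at z = 20 mm. Column 28 mm thick, 270 mm high at x = +65, y = +78 mm; a blue arm at 138 to 172 mm height carries the vertical spindle (20 mm thick, from 66 mm height up; indenter below it) at x = +65, y = 0, with a 52 mm dial above.
- indenter_tip (a point): Point of the brass indenter, fixed on the stand at x = +65, y = 0, 36 mm above the stand's underside, so 4 mm over the coupon's top.
- coupon: Loose steel test bar lying on the stand's base plate, 150 (x, its length) by 32 (y) by 12 mm thick, about 0.3 to 0.6 kg; it slides easily (friction about 0.25). Origin at the centre of its underside; the red dot lies towards +x. The end towards -x, nearer the robot, is free to be gripped across its width (for instance at x = -45 mm).
- dot (a point): Centre of the red dot, 10 mm across, on the coupon's top face, 55 mm from the coupon's centre along its +x.
- bay: Weight bay: a fixed low open-topped guard, 300 mm wide (y), 195 mm deep, posts 125 mm high. Origin at the table, in the middle of the gate opening, in the gate's plane; +x points into the bay, away from the robot, and the gate fills the -x side. The bolt slides along the bay's y: towards +y draws it.
- leaf: The blue gate leaf, 220 mm long, 12 mm thick, from 18 mm to 123 mm above the table, with the bolt and its barrel on its -x face. It turns on an upright hinge at its +y end (point gate_hinge); its free stile is at the -y end. The origin lies on the hinge axis at table height; y runs along the leaf towards the hinge.
- gate_hinge (a point): Point on the gate's hinge axis at the height of the bolt's pivot (112 mm): bay x = 0, y = +128 mm.
- stile_top (a point): Middle of the top of the gate's free stile, 229 mm from the hinge axis.
- gate (a joint): Gate angle, rad: 0 shut, growing as the leaf's free end swings towards the robot (the bay's -x), up to 1.3. A spring shuts it: 0.44 N m when shut, 0.5 to 0.6 N m when ajar (3 to 4 N at the stem).
- bolt (a joint): Travel of the bolt along its barrel, m: 0 fully shot (starts between 0 and 0.006), growing as it is drawn towards the hinge, stop at 0.050. Friction about 1.2 N. Its nose is past the keeper at 0.030.
- bolt_lift (a joint): Lift angle of the loose barrel and bolt about a pivot on the leaf (bay x = -24, y = +45 mm, 112 mm high), rad: 0 hanging (droops 0.10 rad), 0.10 level, stop at 0.15. It falls back when not held. The nose clears the lip above about 0.07; 0.10, which is 10 mm of lift at the stem (its grip point also leans 5 mm towards +y), is safe.
- stem (a point): Grip point on the bolt's red upright stem, 13 mm thick, 70 mm long, best pinched from above across the gate (along the bay's x). It is 50 mm above the rod's axis, 20 mm below the stem's top; 100 mm from the pivot along the rod when fully shot. About 152 mm above the table while the bolt hangs, clear over the gate's top; 162 mm with the bolt level. The round stem may turn in the fingers.
- nose (a point): Lower tip of the down-turned nose at the bolt's -y end, 12 by 10 mm, reaching 18 mm below the rod's axis; it hooks behind the keeper's lip.
- lip (a point): Middle of the top edge of the brass keeper's bent-up lip (4 mm thick, 25 mm wide) on the fixed post, 88 mm above the table. While the bolt hangs the nose reaches about 12 mm below this edge, behind it. A cheek of the keeper in front of the nose keeps the gate shut until the bolt is drawn.
- weight_a: Loose brass weight with a knob, 44 mm across, 54 mm high, standing in the bay; origin under its centre. Leave alone.
- weight_b: Loose steel weight, same shape, standing in the bay; origin under its centre. Leave alone.
- ref_block: Loose steel reference disc 64 mm across, 16 mm high, on the table between stand and bay; origin under its centre. Leave alone.
- oil: Loose amber bottle 52 mm across, 130 mm high, beyond the stand and bay; origin under its centre. Leave alone.
- driver: Loose screwdriver with an orange handle lying on the left of the table. Leave alone.
- spare: Loose aluminium bar 120 by 32 by 12 mm lying on the left of the table; origin under its centre. Leave alone.
- jar: Loose white jar with blue cap, 60 mm across, 75 mm high, on the right; origin under its centre. Leave alone.
Things that resemble listed ones, but are neither listed nor needed, are in the scene too. What is shaped like the coupon but pink or purple is not meant.

How it is judged:
On the way, in this order (a step that is already met when the one before it is completed fails the run):
1. the coupon's red dot is under the indenter tip (within 5 mm) (horizontal distance between dot and indenter_tip below 0.005 m), for 0.2 s.
2. the bolt is drawn clear of the keeper (value of joint bolt above 0.03 m), for 0.1 s.
At the end, for the whole second after the job is handed in: The fingers hold the gate (touching leaf, bolt or stem with more than 1 N) still at 15 to 50 degrees open (0.26 to 0.87 rad, under 0.1 rad/s), and the coupon lies at rest flat on the base plate with its dot within 5 mm, seen from above, of the indenter tip (value of joint gate between 0.26 and 0.87 rad and velocity of joint gate between -0.1 and 0.1 rad/s and contact force between the fingers and leaf above 1 N and horizontal distance between dot and indenter_tip below 0.005 m and z of coupon in the frame of stand below 0.024 m and linear speed of coupon below 0.02 m/s); the arm keeps its last pose, push and grip.
It fails at once if the coupon is lifted more than 10 mm off the base plate, or leaves it (z of coupon in the frame of stand above 0.03 m or z of coupon in the frame of stand below 0.012 m).
It fails at once if a bystander is moved more than 30 mm (distance of any of weight_a, weight_b, ref_block, oil, driver, spare, jar from where it was at the start of the episode above 0.03 m).
It also fails if it takes over 54 s, if anything falls off the work surface, if the arm or the gripper's body presses on something with over 40 N, if the wrist force passes 120 N, or if a joint passes its speed limit or range.

## Robot

A 6-joint arm with a two-finger parallel gripper is mounted at the origin on the work surface. World frame = base frame: x ahead of the robot, y to its left, z up, the work surface at z = 0. Lengths are in m, angles in rad, forces in N, time in s.
With the tool pointing down it reaches from about 0.275 to 0.825 m from the base axis. Payload 4.9 kg.
Tool frame: the origin (TCP) lies midway between the tips of the shut fingers; the grasp point (between the pads) lies 19 mm behind it (ctrl.grasp_offset is the distance from the TCP to the grasp point, in m); z points along the fingers, y is the line along which they close (so a half turn about z gives the same grasp; the last joint's range is limited). The gripper opens to 85 mm and grips with 20 to 120 N. Pads are 22 mm wide; open, the fingers measure 114 mm over their backs; the gripper's body (76 mm by 85 mm) begins 54 mm behind the grasp point. The pads swing forward as they close: fully open they stand 13 mm farther back than shut.
Start: joints at [-1.445, 0.326, -0.193, 1.052, 0, 1.437], TCP at [0.141, -0.532, 0.231] pointing down, gripper open.
Joint ranges: [-2.65, 2.65], [-0.97, 1.79], [-1.3, 1.35], [-1.93, 2.1], [-1.47, 1.37], [-3.14, 3.14]. Speed limits (rad/s): [2.57, 2.57, 3.14, 3.14, 3.14, 3.14].

## Interface

Orientations are given as a 3x3 rotation matrix whose columns are the frame's x, y, z axes.
In Python, from bench import readout, viewer, job_done, ctrl gives the robot as it stands.
- The arm moves only by the tool drive_tool, never from a script. Its argument "deltas" is a list of rows, each a list of 3 entries, a list of its own where there are three numbers: the shift along the tool's x, y, z in units of 50 mm (1.0 is 50 mm), then the turn, a rotation vector about the tool's x, y, z in units of 5 degrees (1.0 is 5 degrees), then the opening, from -1 (shut) to 1 (fully open). In form: [[[x, y, z], [ax, ay, az], claw], ...]. A call has 1 to 8 rows; each row shifts and turns the commanded pose from where the row before left it, along the tool's axes as they then stand; what a row does not reach is not made up. A row lasts 1/8 s, in which the tool goes at most 62.5 mm and 10.7 degrees, less where a joint would pass 70% of its speed; a pose out of reach is approached as far as the arm can. A call is refused whole if a number of a shift passes 1 or a number of a turn 1, either way. A call with a gripper value outside its range is refused whole. The fingers move at their own pace and stop on an object; "grip_force" is the grip in N (left out, the last holds). Time passes only in rows, so rows that do not move let the fingers close. It gives the time, the measured TCP pose, the force, the opening and the grip force at its end, in the units of the state.
- readout.observe(): the state, without advancing time (a new reading comes with each control period).
- viewer.read_camera(name): name is "scene" or "top"; returns a dict with "frame" (400x640x3 uint8, red, green, blue), "fx", "fy", "cx", "cy" (pixels), "cam_to_world" (4x4, takes a point from camera to world coordinates). Camera axes: x right, y up, looking along -z (the intrinsics and any distortion apply to the point x, -y, -z); pixel columns grow to the right and rows downward; lengths in m; the calibration is good to about 2 mm. A picture is of the moment at which its call begins. There is no depth.
- job_done(): hands the job in; it is judged then, once.
The state is a dict: "time": time; "q": joint angles; "qd": joint speeds; "joint_torque": joint torques, N m; "position": TCP position; "eef_rot": TCP orientation; "contact_force": force on the tool from outside, world axes, zero at the start; "wrist_torque": the same for the moment, N m; "finger_gap": finger opening in m; "grasp_force": force on a finger pad.
Only numpy, scipy, OpenCV 4.12 (cv2) and the standard library are available. Lean on these libraries where they do the work, as an engineer would, in place of code of your own. Each camera call takes 0.05 s, during which the arm holds its last target. There are 200 camera calls.

## Working session

There is one attempt and no reset: what is moved stays moved. The work goes in short steps, Python scripts to look and compute and a tool call to move; the robot and the scene stay as the last step left them, time stands still between calls to the robot, and variables do not carry over. Pictures are saved under pics/ and viewed, at most 10 in all, crops included, and the job is handed in when it is done.

Besides the shell and the picture viewer there is one more tool, called after "Call:" in YAML: its name, and indented under it one key for each argument. drive_tool: Moves the arm, as the interface text tells. Its arguments: {"type":"object","properties":{"deltas":{"type":"array"},"grip_force":{"type":"number"}},"required":["deltas"]}

```bash
mkdir -p pics; ls
cat > h.py <<'E'
import numpy as np, cv2
from bench import readout, viewer, job_done, ctrl
def cam(n):
    c=viewer.read_camera(n); return c
def ray(c,u,v):
    d=np.array([(u-c['cx'])/c['fx'],-(v-c['cy'])/c['fy'],-1.]); M=np.array(c['cam_to_world'])
    return M[:3,3],M[:3,:3]@d
def onz(c,u,v,z):
    o,d=ray(c,u,v); return o+d*(z-o[2])/d[2]
def tri(c1,p1,c2,p2):
    A=[];b=[]
    o1,d1=ray(c1,*p1);o2,d2=ray(c2,*p2)
    s=np.linalg.lstsq(np.c_[d1,-d2],o2-o1,rcond=None)[0]
    a=o1+s[0]*d1;b=o2+s[1]*d2
    return (a+b)/2,np.linalg.norm(a-b)
def proj(c,P):
    M=np.linalg.inv(np.array(c['cam_to_world'])); p=M[:3,:3]@np.array(P)+M[:3,3]
    return c['cx']-c['fx']*p[0]/p[2], c['cy']+c['fy']*p[1]/p[2]
def blobs(c,lo,hi,amin=15,box=None):
    h=cv2.cvtColor(c['frame'],cv2.COLOR_RGB2HSV); m=cv2.inRange(h,np.array(lo),np.array(hi))
    n,l,s,ce=cv2.connectedComponentsWithStats(m)
    return [(s[i].tolist(),ce[i].round(1).tolist()) for i in range(1,n) if s[i][4]>=amin],l
def save(c,n,crop=None,k=1):
    f=c['frame']
    if crop: f=f[crop[1]:crop[3],crop[0]:crop[2]]
    cv2.imwrite('pics/'+n+'.png',cv2.cvtColor(cv2.resize(f,None,fx=k,fy=k,interpolation=cv2.INTER_CUBIC),cv2.COLOR_RGB2BGR))
E
python3 - <<'E'
from h import *
for n in('scene','top'):
    c=cam(n); save(c,n+'0'); print({k:np.array(v).round(4).tolist() for k,v in c.items() if k!='frame'})
    print(n,'red',blobs(c,(0,140,60),(8,255,255))[0]); print('red2',blobs(c,(172,140,60),(180,255,255))[0])
o=readout.observe(); print(o, ctrl.grasp_offset)
E
```

```text
pics
{'fx': 411.0715, 'fy': 411.0715, 'cx': 325.6237, 'cy': 203.1722, 'cam_to_world': [[0.1145, -0.7842, 0.6099, 1.3037], [0.9934, 0.0894, -0.0715, -0.1112], [0.0016, 0.614, 0.7893, 1.111], [0.0, 0.0, 0.0, 1.0]]}
scene red []
red2 []
{'fx': 439.7366, 'fy': 439.7366, 'cx': 315.8297, 'cy': 202.8004, 'cam_to_world': [[0.0242, 0.9837, -0.1783, 0.2608], [-0.9996, 0.0257, 0.0064, -0.0213], [0.0109, 0.178, 0.984, 1.5977], [0.0, 0.0, 0.0, 1.0]]}
top red []
red2 []
{'time': 0.1, 'q': array([-1.44519845e+00,  3.26847565e-01, -1.93474018e-01,  1.05201595e+00,
       -5.61836859e-07,  1.43660401e+00]), 'qd': array([ 0.00045614, -0.00143651,  0.00243892,  0.00073371, -0.00104233,
        0.00051862]), 'joint_torque': array([ 4.62068401e-04, -4.44240046e+01,  2.63037640e+01,  7.87795172e-03,
       -1.63811392e-04,  9.80401637e-06]), 'position': array([ 0.14123198, -0.53101911,  0.23059598]), 'eef_rot': array([[ 9.66443913e-01,  2.56877647e-01, -1.93621413e-04],
       [ 2.56877638e-01, -9.66442725e-01,  1.52899804e-03],
       [ 2.05641412e-04, -1.52742786e-03, -9.99998812e-01]]), 'contact_force': array([0.44995744, 0.33480935, 0.02832207]), 'wrist_torque': array([-0.03069476, -0.0541696 , -0.00347218]), 'grasp_force': 0.0, 'finger_gap': 0.08568111344667571} 0.0187
```

View pics/scene0.png

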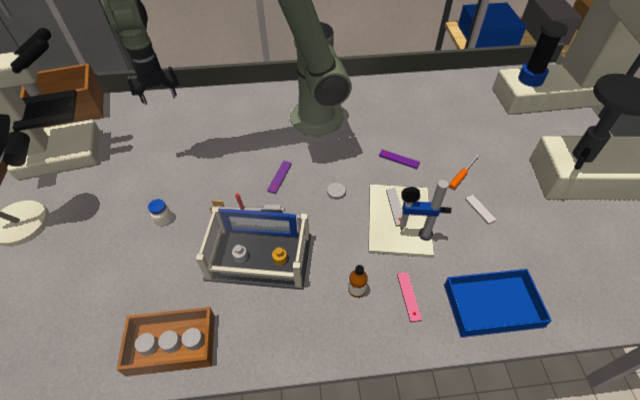

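View pics/top0.png

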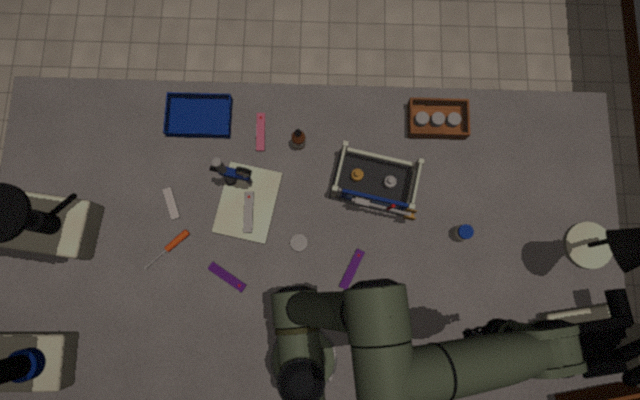

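Scene view: coupon (394,206) on the stand, stem (239,202), bay (257,240). Top view: coupon (249,211), bay (375,185), stem about (395,207). Lookalikes: pink bar (409,296 scene), purple bars (280,177) and (399,159), and the plain spare bar (480,208). I choose the grey bar on the white plate, and check it in close crops.

Run:
```python
from h import *
a=cam('scene');b=cam('top')
def cr(c,x,y,w,h): return cv2.resize(c['frame'][y:y+h,x:x+w],(400,300),interpolation=cv2.INTER_CUBIC)
f=np.vstack([np.hstack([cr(a,360,170,100,75+15-15),cr(a,190,180,120,90)]),np.hstack([cr(b,200,150,128,96),cr(b,325,135,112,84)])])
f=np.clip(f.astype(float)*1.4,0,255).astype(np.uint8)
cv2.imwrite('pics/m1.png',f[...,::-1])
for n,c in(('scene',a),('top',b)):
    for nm,lo,hi in(('red',(0,90,40),(9,255,255)),('red2',(170,90,40),(180,255,255)),('plate',(15,10,140),(45,70,255)),('brass',(10,100,60),(28,255,255))):
        print(n,nm,blobs(c,lo,hi,4)[0])
```

```text
scene red [([453, 168, 11, 11, 12], [458.2, 172.7]), ([464, 172, 4, 5, 5], [465.6, 174.0]), ([460, 178, 4, 4, 4], [461.5, 179.5]), ([454, 184, 5, 5, 5], [456.0, 186.0]), ([235, 193, 9, 16, 59], [239.0, 200.5]), ([398, 218, 3, 3, 8], [399.1, 218.9])]
scene red2 [([272, 186, 3, 2, 5], [272.8, 186.4]), ([398, 272, 23, 50, 552], [408.9, 297.1])]
scene plate [([0, 52, 18, 19, 232], [6.5, 60.2]), ([499, 67, 48, 30, 566], [517.7, 83.0]), ([549, 87, 44, 7, 116], [570.7, 90.3]), ([290, 108, 4, 5, 7], [291.7, 109.9]), ([44, 119, 51, 17, 201], [65.8, 125.6]), ([541, 135, 34, 44, 851], [559.3, 154.9]), ([45, 150, 46, 14, 260], [67.5, 156.5]), ([7, 155, 22, 17, 104], [18.2, 165.7]), ([373, 163, 2, 2, 4], [373.5, 163.5]), ([9, 173, 7, 7, 8], [12.1, 176.2]), ([576, 172, 64, 8, 425], [608.7, 175.8]), ([442, 179, 2, 5, 7], [442.4, 181.1]), ([32, 183, 4, 3, 4], [33.5, 184.0]), ([339, 183, 3, 12, 21], [340.1, 188.5]), ([326, 185, 8, 11, 31], [330.2, 190.1]), ([368, 184, 67, 71, 2494], [390.9, 225.0]), ([16, 186, 3, 3, 6], [17.0, 186.8]), ([25, 187, 2, 4, 4], [25.8, 188.5]), ([52, 187, 3, 2, 4], [53.2, 
[... 2916 characters left out ...]
14, 194, 1, 4, 4], [414.0, 195.5]), ([58, 201, 30, 55, 768], [72.3, 229.3]), ([410, 205, 5, 3, 12], [411.8, 205.8]), ([568, 223, 37, 19, 307], [585.5, 231.7]), ([571, 245, 40, 23, 441], [591.3, 255.6]), ([573, 313, 4, 1, 4], [574.5, 313.0]), ([558, 315, 3, 2, 4], [559.2, 315.8]), ([549, 317, 5, 2, 6], [551.0, 317.2]), ([51, 346, 3, 3, 4], [51.8, 346.8])]
top brass [([410, 98, 60, 38, 1156], [437.4, 117.4]), ([292, 132, 13, 11, 70], [298.7, 138.0]), ([351, 168, 13, 13, 133], [356.9, 174.0]), ([407, 208, 9, 4, 17], [411.1, 209.6]), ([404, 213, 11, 7, 33], [410.4, 216.0]), ([165, 230, 23, 20, 110], [176.6, 239.8]), ([293, 330, 4, 3, 5], [294.2, 330.8]), ([609, 393, 31, 7, 101], [627.6, 397.1])]
```

View pics/m1.png

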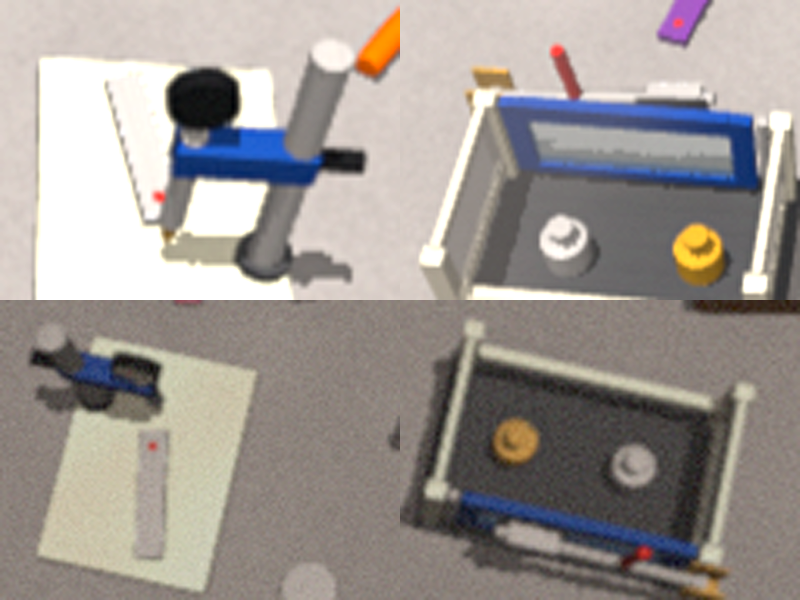

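Chosen: grey bar on the plate, dot at scene (399,219) / top (248.5,196.5), with the indenter tip near scene (401.5,228.5). Red stem top is at scene (237,194) / top (393.6,206). Now measuring.

Run:
```python
from h import *
A=[cam('scene') for _ in range(6)];B=[cam('top') for _ in range(6)]
a=A[0];b=B[0]
for C in(A,B): C[0]['frame']=np.mean([c['frame'] for c in C],0).round().astype(np.uint8)
np.save('top0.npy',b['frame']);np.save('scene0.npy',a['frame'])
def rect(c,m,z):
    k=max(cv2.findContours(m,cv2.RETR_EXTERNAL,cv2.CHAIN_APPROX_NONE)[0],key=cv2.contourArea)[:,0]
    P=np.array([onz(c,u,v,z)[:2] for u,v in k.astype(float)])
    r=cv2.minAreaRect((P*1000).astype(np.float32)); return r,k
def box(m,x0,y0,x1,y1):
    o=np.zeros_like(m);o[y0:y1,x0:x1]=m[y0:y1,x0:x1];return o
h=cv2.cvtColor(b['frame'],cv2.COLOR_RGB2HSV).astype(int)
print('plate hsv',h[210,235],h[200,265],'coupon',h[215,249],h[225,248],'table',h[240,280])
m=cv2.inRange(h.astype(np.uint8),(15,20,120),(60,255,255));m=box(m,205,155,290,250)
m=cv2.morphologyEx(m,cv2.MORPH_OPEN,np.ones((3,3)))
r,k=rect(b,m,.02);print('plate top',r,cv2.boxPoints(r).round(1).tolist())
cm=box((h[...,1]<26).astype(np.uint8)*255 & cv2.inRange(h.astype(np.uint8),(0,0,90),(180,255,255)),238,185,260,238)
cm=cv2.morphologyEx(cm,cv2.MORPH_OPEN,np.ones((3,3)))
r,k=rect(b,cm,.032);print('coupon top',r)
def red(c,x0,y0,x1,y1,t=40):
    f=c['frame'].astype(float);w=f[...,0]-np.maximum(f[...,1],f[...,2]);w=np.where(w>t,w,0)
    o=np.zeros_like(w);o[y0:y1,x0:x1]=w[y0:y1,x0:x1]; ys,xs=np.nonzero(o);W=o[ys,xs]
    return (xs@W/W.sum(),ys@W/W.sum()),xs,ys
da=red(a,392,210,408,226)[0];db=red(b,240,188,258,206,25)[0]
print('dot',da,db,tri(a,da,b,db),onz(a,*da,.032),onz(b,*db,.032))
sa=red(a,230,188,248,212);sb=red(b,380,198,402,214,25)
for s in(sa,sb): print('stem',s[0],s[1].min(),s[1].max(),s[2].min(),s[2].max())
print('stemtop',tri(a,(237,195),b,(393.6,205.8)))
for nm,p,q in(('-y front',(214.6,209),(412,205.8)),('+y front',(303,216),(335,188.2)),('-y back',(199.6,257),(421,160.8)),('+y back',(296.5,265),(346,142.8))):
    print(nm,tri(a,p,b,q))
def g(c,x,y,w,h,k): return cv2.resize(c['frame'][y:y+h,x:x+w],(400,300),interpolation=cv2.INTER_CUBIC)
f=np.vstack([np.hstack([g(a,380,205,40,30,1),g(a,200,185,60,45,1)]),np.hstack([g(b,200,160,100,75,1),g(b,370,185,56,42,1)])])
cv2.imwrite('pics/m2.png',np.clip(f*1.3,0,255).astype(np.uint8)[...,::-1])
```

```text
plate hsv [ 23  42 145] [ 26  38 146] coupon [ 13  25 124] [ 13  29 124] table [ 15  30 102]
plate top ((545.8612670898438, 219.61563110351562), (197.69314575195312, 267.8772888183594), 78.84683227539062) [[395.29998779296875, 148.5], [658.2000122070312, 96.69999694824219], [696.4000244140625, 290.70001220703125], [433.6000061035156, 342.5]]Traceback (most recent call last):
  File "<stdin>", line 19, in <module>
  File "<stdin>", line 7, in rect
ValueError: max() iterable argument is empty
```

```bash
cat > m.py <<'E'
from h import *
def avg(n,k=5):
    C=[cam(n) for _ in range(k)]; C[0]['frame']=np.mean([c['frame'] for c in C],0).round().astype(np.uint8); return C[0]
def red(c,x0,y0,x1,y1,t=40):
    f=c['frame'].astype(float);w=f[...,0]-np.maximum(f[...,1],f[...,2]);w=np.where(w>t,w,0)
    o=np.zeros_like(w);o[y0:y1,x0:x1]=w[y0:y1,x0:x1]; ys,xs=np.nonzero(o);W=o[ys,xs]
    return (xs@W/W.sum(),ys@W/W.sum()),xs,ys
E
python3 - <<'E'
from m import *
a=avg('scene');b=avg('top')
h=cv2.cvtColor(b['frame'],cv2.COLOR_RGB2HSV).astype(int)
o=np.zeros(h.shape[:2],np.uint8);s=np.s_[192:236,238:260]
o[s]=((h[...,0]<19)&(h[...,2]<137)&(h[...,2]>105))[s]*255
o=cv2.morphologyEx(o,cv2.MORPH_OPEN,np.ones((3,3)))
k=max(cv2.findContours(o,cv2.RETR_EXTERNAL,cv2.CHAIN_APPROX_NONE)[0],key=cv2.contourArea)[:,0]
P=np.array([onz(b,u,v,.032)[:2] for u,v in k.astype(float)])
print('coupon',cv2.minAreaRect((P*1000).astype(np.float32)))
da=red(a,392,210,408,226)[0];db=red(b,240,188,258,206,25)[0]
print('dot',da,db,tri(a,da,b,db),onz(a,*da,.032),onz(b,*db,.032))
sa=red(a,230,188,248,212);sb=red(b,380,198,402,214,25)
for s in(sa,sb): print('stem',s[0],s[1].min(),s[1].max(),s[2].min(),s[2].max())
print('stemtop',tri(a,(237,195),b,(393.6,205.8)))
for nm,p,q in(('-y front',(214.6,209),(412,205.8)),('+y front',(303,216),(335,188.2)),('-y back',(199.6,257),(421,160.8)),('+y back',(296.5,265),(346,142.8))):
    print(nm,tri(a,p,b,q))
T=[.6096,.207,.036]; print('tip proj',proj(a,T),proj(b,T))
def g(c,x,y,w,h): return cv2.resize(c['frame'][y:y+h,x:x+w],(400,300),interpolation=cv2.INTER_CUBIC)
f=np.vstack([np.hstack([g(a,380,205,40,30),g(a,200,185,60,45)]),np.hstack([g(b,200,160,100,75),g(b,370,185,56,42)])])
cv2.imwrite('pics/m2.png',np.clip(f*1.3,0,255).astype(np.uint8)[...,::-1])
E
```

```text
coupon ((506.828369140625, 211.8791046142578), (142.724365234375, 28.805240631103516), 2.8637478351593018)
dot (np.float64(399.1969696969697), np.float64(218.7785547785548)) (np.float64(248.31837606837607), np.float64(196.2991452991453)) (array([0.56177263, 0.21405746, 0.03400335]), np.float64(0.0016313886469454253)) [0.56042975 0.21549886 0.032     ] [0.56199297 0.2135453  0.032     ]
stem (np.float64(238.355950752394), np.float64(199.30095759233927)) 235 243 193 208
stem (np.float64(392.468671679198), np.float64(205.7268170426065)) 388 395 204 209
stemtop (array([ 0.51609388, -0.28468295,  0.16968427]), np.float64(0.005774322570709316))
-y front (array([ 0.52575123, -0.35731034,  0.12479573]), np.float64(0.002916001444848277))
+y front (array([ 0.58063354, -0.09470496,  0.12297495]), np.float64(0.001424705788066731))
-y back (array([ 0.68639286, -0.39161278,  0.1207206 ]), np.float64(0.003689327765706813))
+y back (array([ 0.74374193, -0.12804719,  0.12400832]), np.float64(0.006207978392712727))
tip proj (np.float64(400.2238707025155), np.float64(230.89079541529978)) (np.float64(250.64257653899728), np.float64(183.27605696406414))
```

View pics/m2.png

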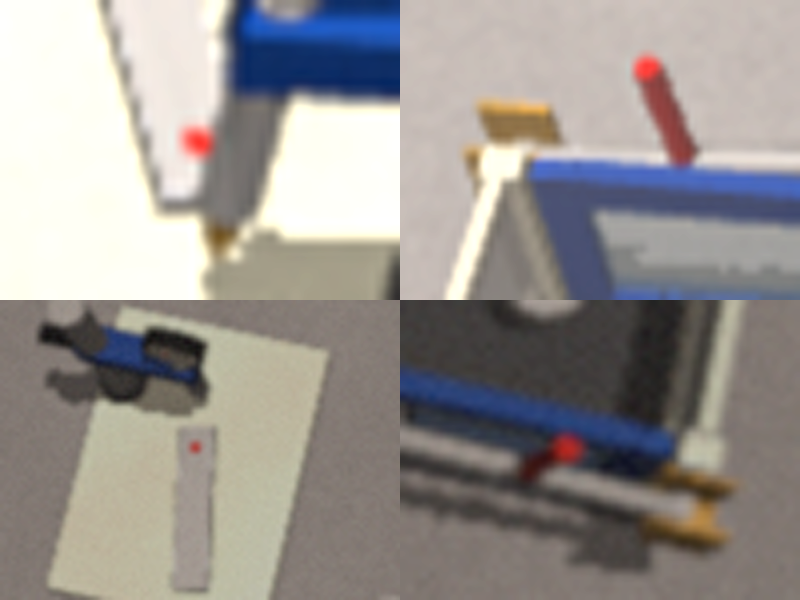

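```bash
cat > plan.py <<'E'
from h import *
from scipy.spatial.transform import Rotation as R
def plan(way,claw,start=None):
    """way: list of (xyz, yaw deg of tool x, rows); tool kept pointing down"""
    o=readout.observe(); p=np.array(o['position']); M=np.array(o['eef_rot']); 
    rows=[];y=np.degrees(np.arctan2(M[1,0],M[0,0]))
    if start is not None: p,y=np.array(start[0]),start[1]
    D=lambda y:R.from_euler('z',y,degrees=True).as_matrix()@np.diag([1,-1,-1.])
    if start is None: print('tilt',R.from_matrix(D(y).T@M).as_rotvec(degrees=True).round(2))
    for q,yt,n in way:
        q=np.array(q);dp=(q-p)/n;dy=(yt-y)/n
        for i in range(n):
            s=D(y).T@(q-p)/(n-i)/.05; s=s.round(2); t=round(-(yt-y)/(n-i)/5,2)
            rows.append([s.tolist(),[0,0,t],claw]); p=p+D(y)@s*.05; y-=t*5
    print('end',p.round(4),round(y,2))
    for i in range(0,len(rows),8): print(str(rows[i:i+8]).replace(' ','').replace('-0.0,','0,').replace('0.0,','0,'))
E
python3 - <<'E'
from plan import *
a=cam('scene')
for p in((401.5,229.7),(401.8,229.2)): print(onz(a,*p,.036)-onz(a,399.2,218.78,.032))
plan([((.457,.2085,.21),182.9,34),((.457,.2085,.06),182.9,4)],0.2)
E
```

```text
[ 0.04518326 -0.00348538  0.004     ]
[ 0.04342237 -0.0021107   0.004     ]
tilt [ 0.  0. -0.]
end [0.4568 0.2087 0.0598] 182.88
[[[0.29,-0.37,0.01],[0,0,np.float64(-0.99)],0.2],[[0.32,-0.35,0.01],[0,0,np.float64(-0.99)],0.2],[[0.35,-0.32,0.01],[0,0,np.float64(-0.99)],0.2],[[0.38,-0.29,0.01],[0,0,np.float64(-0.99)],0.2],[[0.4,-0.25,0.01],[0,0,np.float64(-0.99)],0.2],[[0.42,-0.22,0.01],[0,0,np.float64(-0.99)],0.2],[[0.44,-0.18,0.01],[0,0,np.float64(-0.99)],0.2],[[0.45,-0.14,0.01],[0,0,np.float64(-0.99)],0.2]]
[[[0.46,-0.1,0.01],[0,0,np.float64(-0.99)],0.2],[[0.47,-0.06,0.01],[0,0,np.float64(-0.99)],0.2],[[0.47,-0.02,0.01],[0,0,np.float64(-0.99)],0.2],[[0.47,0.02,0.01],[0,0,np.float64(-0.99)],0.2],[[0.47,0.06,0.01],[0,0,np.float64(-0.99)],0.2],[[0.46,0.1,0.01],[0,0,np.float64(-0.99)],0.2],[[0.45,0.14,0.01],[0,0,np.float64(-0.99)],0.2],[[0.44,0.18,0.01],[0,0,np.float64(-0.99)],0.2]]
[[[0.42,0.22,0.01],[0,0,np.float64(-0.99)],0.2],[[0.4,0.25,0.02],[0,0,np.float64(-0.99)],0.2],[[0.38,0.29,0.01],[0,0,np.float64(-0.99)],0.2],[[0.35,0.32,0.02],[0,0,np.float64(-0.99)],0.2],[[0.32,0.35,0.01],[0,0,np.float64(-0.99)],0.2],[[0.29,0.37,0.02],[0,0,np.float64(-0.99)],0.2],[[0.26,0.4,0.01],[0,0,np.float64(-0.99)],0.2],[[0.22,0.42,0.02],[0,0,np.float64(-0.98)],0.2]]
[[[0.19,0.43,0.01],[0,0,np.float64(-0.99)],0.2],[[0.15,0.45,0.02],[0,0,np.float64(-0.98)],0.2],[[0.11,0.46,0.01],[0,0,np.float64(-0.99)],0.2],[[0.07,0.47,0.02],[0,0,np.float64(-0.98)],0.2],[[0.03,0.47,0.01],[0,0,np.float64(-0.99)],0.2],[[-0.01,0.47,0.02],[0,0,np.float64(-0.98)],0.2],[[-0.05,0.47,0.01],[0,0,np.float64(-0.99)],0.2],[[-0.09,0.47,0.02],[0,0,np.float64(-0.98)],0.2]]
[[[-0.13,0.45,0.01],[0,0,np.float64(-0.99)],0.2],[[-0.17,0.45,0.02],[0,0,np.float64(-0.98)],0.2],[[0,0,0.75],[0,0,np.float64(-0.0)],0.2],[[0,0,0.75],[0,0,np.float64(-0.0)],0.2],[[0,0,0.75],[0,0,np.float64(-0.0)],0.2],[[0,0,0.75],[0,0,np.float64(-0.0)],0.2]]
```

Call:
drive_tool:
  deltas:
    - [[0.29,-0.37,0],[0,0,-1],0.2]
    - [[0.32,-0.35,0.01],[0,0,-1],0.2]
    - [[0.35,-0.32,0.01],[0,0,-1],0.2]
    - [[0.38,-0.29,0.01],[0,0,-1],0.2]
    - [[0.4,-0.25,0.01],[0,0,-1],0.2]
    - [[0.42,-0.22,0.01],[0,0,-1],0.2]
    - [[0.44,-0.18,0.01],[0,0,-1],0.2]
    - [[0.45,-0.14,0.01],[0,0,-1],0.2]

```text
time: 2.35
position: [0.215, -0.3562, 0.2279]
eef_rot: [[0.573, 0.82, 0.0], [0.82, -0.573, -0.0], [-0.0, 0.0, -1.0]]
contact_force: [-0.5, -0.5, 0.2]
finger_gap: 0.051
grasp_force: 0.0
```

Call:
drive_tool:
  deltas:
    - [[0.46,-0.1,0.01],[0,0,-1],0.2]
    - [[0.47,-0.06,0.01],[0,0,-1],0.2]
    - [[0.47,-0.02,0.01],[0,0,-1],0.2]
    - [[0.47,0.02,0.01],[0,0,-1],0.2]
    - [[0.47,0.06,0.01],[0,0,-1],0.2]
    - [[0.46,0.1,0.01],[0,0,-1],0.2]
    - [[0.45,0.14,0.01],[0,0,-1],0.2]
    - [[0.44,0.18,0.01],[0,0,-1],0.2]

```text
time: 3.35
position: [0.2875, -0.1819, 0.2239]
eef_rot: [[-0.088, 0.996, 0.0], [0.996, 0.088, -0.0], [-0.0, 0.0, -1.0]]
contact_force: [0.1, -0.3, 0.4]
finger_gap: 0.0519
grasp_force: 0.0
```

Call:
drive_tool:
  deltas:
    - [[0.42,0.22,0.01],[0,0,-1],0.2]
    - [[0.4,0.25,0.02],[0,0,-1],0.2]
    - [[0.38,0.29,0.01],[0,0,-1],0.2]
    - [[0.35,0.32,0.02],[0,0,-1],0.2]
    - [[0.32,0.35,0.01],[0,0,-1],0.2]
    - [[0.29,0.37,0.02],[0,0,-1],0.2]
    - [[0.26,0.4,0.01],[0,0,-1],0.2]
    - [[0.22,0.42,0.02],[0,0,-1],0.2]

```text
time: 4.35
position: [0.3598, -0.0064, 0.218]
eef_rot: [[-0.708, 0.706, 0.001], [0.706, 0.708, -0.0], [-0.001, 0.0, -1.0]]
contact_force: [0.5, -0.3, -0.7]
finger_gap: 0.0513
grasp_force: 0.0
```

Call:
drive_tool:
  deltas:
    - [[0.19,0.43,0.01],[0,0,-1],0.2]
    - [[0.15,0.45,0.02],[0,0,-1],0.2]
    - [[0.11,0.46,0.01],[0,0,-1],0.2]
    - [[0.07,0.47,0.02],[0,0,-1],0.2]
    - [[0.03,0.47,0.01],[0,0,-1],0.2]
    - [[-0.01,0.47,0.02],[0,0,-1],0.2]
    - [[-0.05,0.47,0.01],[0,0,-1],0.2]
    - [[0,0,0],[0,0,0],0.2]

```text
time: 5.35
position: [0.4203, 0.1476, 0.2128]
eef_rot: [[-0.985, 0.174, 0.0], [0.174, 0.985, 0.0], [-0.0, 0.0, -1.0]]
contact_force: [-0.6, -0.5, 0.1]
finger_gap: 0.0513
grasp_force: 0.0
```

```bash
sed -i 's/t=round(-(yt-y)\/(n-i)\/5,2)/t=round(float(-(yt-y)\/(n-i)\/5),2)/' plan.py
python3 - <<'E'
from plan import *
o=readout.observe();print(o['time'],o['position'],o['contact_force'],o['finger_gap'])
plan([((.457,.2085,.15),182.9,4),((.457,.2085,.05),182.9,4)],0.2)
E
```

```text
5.35 [0.42031823 0.14758905 0.21277492] [-0.64366072 -0.46628265  0.13209341] 0.05126169804949587
tilt [-0.01 -0.02 -0.  ]
end [0.457  0.2086 0.0498] 182.88
[[[-0.13,0.33,0.31],[0,0,-0.65],0.2],[[-0.15,0.32,0.32],[0,0,-0.64],0.2],[[-0.16,0.32,0.31],[0,0,-0.65],0.2],[[-0.18,0.31,0.32],[0,0,-0.64],0.2],[[0,0,0.5],[0,0,-0.0],0.2],[[0,0,0.5],[0,0,-0.0],0.2],[[0,0,0.5],[0,0,-0.0],0.2],[[0,0,0.5],[0,0,-0.0],0.2]]
```

Call:
drive_tool:
  deltas:
    - [[-0.13,0.33,0.31],[0,0,-0.65],0.2]
    - [[-0.15,0.32,0.32],[0,0,-0.64],0.2]
    - [[-0.16,0.32,0.31],[0,0,-0.65],0.2]
    - [[-0.18,0.31,0.32],[0,0,-0.64],0.2]
    - [[0,0,0.5],[0,0,0],0.2]
    - [[0,0,0.5],[0,0,0],0.2]
    - [[0,0,0.5],[0,0,0],0.2]
    - [[0,0,0.5],[0,0,0],0.2]

```text
time: 6.35
position: [0.4566, 0.2068, 0.0492]
eef_rot: [[-0.999, -0.047, 0.0], [-0.047, 0.999, -0.0], [-0.0, -0.0, -1.0]]
contact_force: [0.4, 0.1, -0.1]
finger_gap: 0.0517
grasp_force: 0.0
```

Call:
drive_tool:
  deltas:
    - [[0,0,0.24],[0,0,0],0.2]
    - [[0,0,0.24],[0,0,0],0.2]
    - [[0,0,0],[0,0,0],0.2]
  grip_force: 25

```text
time: 6.72
position: [0.4564, 0.2074, 0.0254]
eef_rot: [[-0.999, -0.048, -0.001], [-0.048, 0.999, -0.0], [0.001, -0.0, -1.0]]
contact_force: [0.2, 0.1, 0.6]
finger_gap: 0.0517
grasp_force: 0.0
```

Run:
```python
from m import *
o=readout.observe();print(o['time'],o['position'],o['contact_force'],o['finger_gap'])
a=avg('scene',3);b=avg('top',3)
def g(c,x,y,w,h): return cv2.resize(c['frame'][y:y+h,x:x+w],(400,300),interpolation=cv2.INTER_CUBIC)
f=np.hstack([g(a,360,165,80,60),g(b,200,160,100,75)])
cv2.imwrite('pics/m3.png',np.clip(f*1.3,0,255).astype(np.uint8)[...,::-1])
```

```text
6.725 [0.4563884  0.20736508 0.02541995] [0.18712002 0.06619247 0.61712761] 0.051659967043504534
```

View pics/m3.png

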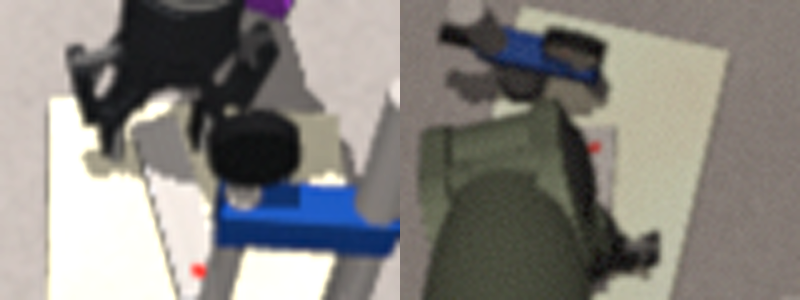

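The fingers straddle the coupon's near end, with the dot still at scene (399,219). Lower 2 mm and close.

Call:
drive_tool:
  deltas:
    - [[0,0,0.04],[0,0,0],-0.2]
    - [[0,0,0],[0,0,0],-0.5]
    - [[0,0,0],[0,0,0],-0.5]
    - [[0,0,0],[0,0,0],-0.5]
  grip_force: 25

```text
time: 7.52
position: [0.457, 0.2079, 0.024]
eef_rot: [[-0.999, -0.049, 0.001], [-0.049, 0.999, 0.0], [-0.001, 0.0, -1.0]]
contact_force: [0.0, 0.3, 2.8]
finger_gap: 0.0313
grasp_force: 24.9
```

Run:
```python
from m import *
o=readout.observe();print(o['time'],o['position'],o['contact_force'],o['finger_gap'],o['grasp_force'])
a=avg('scene',3);b=avg('top',3)
da=red(a,392,210,408,226)[0];db=red(b,240,188,258,206,25)[0];print(da,db,onz(a,*da,.032),onz(b,*db,.032))
```

```text
7.525 [0.45700588 0.2078621  0.0239692 ] [0.02598015 0.32511879 2.76383438] 0.03131026782599921 24.910230338573456
(np.float64(399.2220956719818), np.float64(218.69931662870158)) (np.float64(248.1586073500967), np.float64(196.13152804642166)) [0.56012982 0.21565007 0.032     ] [0.56259581 0.21415472 0.032     ]
```

Call:
drive_tool:
  deltas:
    - [[-0.1,-0.02,0],[0,0,0],-0.5]
    - [[-0.2,-0.03,0],[0,0,0],-0.5]
    - [[-0.2,-0.03,0],[0,0,0],-0.5]
    - [[-0.2,-0.03,0],[0,0,0],-0.5]
    - [[-0.15,-0.02,0],[0,0,0],-0.5]
    - [[-0.06,-0.01,0],[0,0,0],-0.5]
    - [[0,0,0],[0,0,0],-0.5]
    - [[0,0,0],[0,0,0],-0.5]

```text
time: 8.82
position: [0.5026, 0.2026, 0.024]
eef_rot: [[-0.999, -0.048, 0.0], [-0.048, 0.999, -0.0], [0.0, -0.0, -1.0]]
contact_force: [0.6, 0.3, 4.8]
finger_gap: 0.031
grasp_force: 25.1
```

Run:
```python
from m import *
o=readout.observe();print(o['time'],o['position'],o['contact_force'],o['finger_gap'],o['grasp_force'])
a=avg('scene',6);b=avg('top',3)
for t in (25,40,60):
    da=red(a,390,215,412,240,t);print('scene',da[0],len(da[1]),onz(a,*da[0],.032))
    try: db=red(b,240,172,262,196,t);print('top',db[0],len(db[1]),onz(b,*db[0],.032))
    except Exception as e: print(e)
def g(c,x,y,w,h): return cv2.resize(c['frame'][y:y+h,x:x+w],(400,300),interpolation=cv2.INTER_NEAREST)
f=np.hstack([g(a,380,210,40,30),g(b,230,165,40,30)])
cv2.imwrite('pics/m4.png',np.clip(f*1.2,0,255).astype(np.uint8)[...,::-1])
```

```text
8.825 [0.50255512 0.20264432 0.0239614 ] [0.63821598 0.26343612 4.77622255] 0.031018064699931024 25.1478910446167
scene (np.float64(400.7340425531915), np.float64(230.41489361702128)) 11 [0.6054226  0.21019643 0.032     ]
top (np.float64(nan), np.float64(nan)) 0 [nan nan nan]
scene (np.float64(400.7465181058496), np.float64(230.4623955431755)) 7 [0.60560464 0.21019474 0.032     ]
top (np.float64(nan), np.float64(nan)) 0 [nan nan nan]
scene (np.float64(401.0), np.float64(231.0)) 1 [0.60770291 0.21052829 0.032     ]
top (np.float64(nan), np.float64(nan)) 0 [nan nan nan]m.py:7: RuntimeWarning: invalid value encountered in scalar divide
  return (xs@W/W.sum(),ys@W/W.sum()),xs,ys
```

View pics/m4.png

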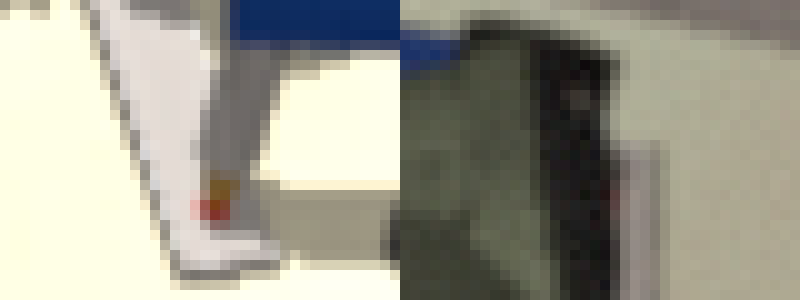

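The dot sits at scene (401,231), directly under the brass tip (402,230); the two estimates agree within about 2 mm. Release, retreat towards the stem, then recheck with a clear view.

Call:
drive_tool:
  deltas:
    - [[0,0,0],[0,0,0],0]
    - [[0,0,0],[0,0,0],0.2]
    - [[0,0,0],[0,0,0],0.2]
    - [[0,0,-0.2],[0,0,0],0.2]
    - [[0,0,-0.8],[0,0,0],0.2]
    - [[0,0,-1],[0,0,0],0.2]
    - [[0,0,-1],[0,0,0],0.2]
    - [[0,0,-1],[0,0,0],0.2]

```text
time: 10.28
position: [0.5023, 0.2028, 0.2262]
eef_rot: [[-0.999, -0.049, 0.001], [-0.049, 0.999, 0.0], [-0.001, 0.0, -1.0]]
contact_force: [0.5, 0.7, -0.7]
finger_gap: 0.051
grasp_force: 0.0
```

Run:
```python
from plan import *
o=readout.observe();print(o['time'],o['position'],o['contact_force'],o['finger_gap'])
plan([((.50,-.24,.24),78.2,23)],0.6)
```

```text
10.275 [0.50229538 0.20282897 0.22623354] [ 0.50245281  0.72672912 -0.67625495] 0.05103646651645947
tilt [-0.01 -0.05 -0.  ]
end [ 0.4999 -0.2399  0.2402] 78.19
[[[0.02,-0.38,-0.01],[0,0,-2.22],0.6],[[0.09,-0.37,-0.01],[0,0,-2.22],0.6],[[0.16,-0.35,-0.01],[0,0,-2.22],0.6],[[0.23,-0.31,-0.01],[0,0,-2.22],0.6],[[0.28,-0.26,-0.01],[0,0,-2.22],0.6],[[0.33,-0.2,-0.01],[0,0,-2.22],0.6],[[0.36,-0.13,-0.01],[0,0,-2.22],0.6],[[0.38,-0.06,-0.01],[0,0,-2.22],0.6]]
[[[0.39,0.01,-0.01],[0,0,-2.22],0.6],[[0.38,0.09,-0.01],[0,0,-2.22],0.6],[[0.35,0.16,-0.01],[0,0,-2.22],0.6],[[0.31,0.22,-0.01],[0,0,-2.22],0.6],[[0.27,0.28,-0.01],[0,0,-2.22],0.6],[[0.21,0.32,-0.01],[0,0,-2.22],0.6],[[0.14,0.36,-0.02],[0,0,-2.22],0.6],[[0.07,0.38,-0.01],[0,0,-2.22],0.6]]
[[[-0.01,0.39,-0.02],[0,0,-2.22],0.6],[[-0.08,0.38,-0.01],[0,0,-2.22],0.6],[[-0.15,0.35,-0.02],[0,0,-2.22],0.6],[[-0.21,0.32,-0.01],[0,0,-2.23],0.6],[[-0.27,0.27,-0.02],[0,0,-2.22],0.6],[[-0.32,0.21,-0.01],[0,0,-2.23],0.6],[[-0.36,0.15,-0.02],[0,0,-2.22],0.6]]
```

Run:
```python
from plan import *
plan([((.50,-.24,.24),78.2,22)],0.6,(readout.observe()['position'],182.8))
```

```text
end [ 0.5002 -0.2401  0.2402] 78.2
[[[0.02,-0.4,-0.01],[0,0,0.95],0.6],[[-0.01,-0.4,-0.01],[0,0,0.95],0.6],[[-0.04,-0.4,-0.01],[0,0,0.95],0.6],[[-0.08,-0.4,-0.01],[0,0,0.95],0.6],[[-0.11,-0.39,-0.01],[0,0,0.95],0.6],[[-0.14,-0.38,-0.01],[0,0,0.95],0.6],[[-0.17,-0.36,-0.01],[0,0,0.95],0.6],[[-0.2,-0.35,-0.01],[0,0,0.95],0.6]]
[[[-0.23,-0.33,-0.01],[0,0,0.95],0.6],[[-0.26,-0.31,-0.01],[0,0,0.95],0.6],[[-0.28,-0.29,-0.01],[0,0,0.95],0.6],[[-0.31,-0.26,-0.02],[0,0,0.95],0.6],[[-0.33,-0.24,-0.01],[0,0,0.95],0.6],[[-0.34,-0.21,-0.02],[0,0,0.95],0.6],[[-0.36,-0.18,-0.01],[0,0,0.95],0.6],[[-0.37,-0.15,-0.02],[0,0,0.95],0.6]]
[[[-0.38,-0.12,-0.01],[0,0,0.95],0.6],[[-0.39,-0.08,-0.02],[0,0,0.95],0.6],[[-0.4,-0.05,-0.01],[0,0,0.96],0.6],[[-0.4,-0.02,-0.02],[0,0,0.95],0.6],[[-0.41,0.02,-0.01],[0,0,0.96],0.6],[[-0.4,0.05,-0.02],[0,0,0.95],0.6]]
```

Call:
drive_tool:
  deltas:
    - [[0.02,-0.4,-0.01],[0,0,0.95],0.6]
    - [[-0.01,-0.4,-0.01],[0,0,0.95],0.6]
    - [[-0.04,-0.4,-0.01],[0,0,0.95],0.6]
    - [[-0.08,-0.4,-0.01],[0,0,0.95],0.6]
    - [[-0.11,-0.39,-0.01],[0,0,0.95],0.6]
    - [[-0.14,-0.38,-0.01],[0,0,0.95],0.6]
    - [[-0.17,-0.36,-0.01],[0,0,0.95],0.6]
    - [[-0.2,-0.35,-0.01],[0,0,0.95],0.6]

```text
time: 11.28
position: [0.5009, 0.0412, 0.2285]
eef_rot: [[-0.815, 0.579, 0.001], [0.579, 0.815, -0.0], [-0.0, 0.0, -1.0]]
contact_force: [-0.4, -0.0, -0.3]
finger_gap: 0.0683
grasp_force: 0.0
```

Run:
```python
from m import *
print(readout.observe()['position'])
a=avg('scene',6);b=avg('top',8)
for t in (25,35):
    da=red(a,390,215,412,240,t);print('scene',da[0],len(da[1]),onz(a,*da[0],.032))
    db=red(b,240,172,262,196,t);print('top',db[0],len(db[1]))
    if len(db[1]): print(onz(b,*db[0],.032))
# plate edges: fit lines per view
def rect(c,lo,hi,x0,y0,x1,y1):
    h=cv2.cvtColor(c['frame'],cv2.COLOR_RGB2HSV);m=np.zeros(h.shape[:2],np.uint8);m[y0:y1,x0:x1]=cv2.inRange(h,lo,hi)[y0:y1,x0:x1]
    m=cv2.morphologyEx(m,cv2.MORPH_OPEN,np.ones((3,3)))
    k=cv2.convexHull(max(cv2.findContours(m,cv2.RETR_EXTERNAL,cv2.CHAIN_APPROX_NONE)[0],key=cv2.contourArea))[:,0].astype(float)
    P=np.array([onz(c,u,v,.02)[:2]*1000 for u,v in k]).astype(np.float32); r=cv2.minAreaRect(P); print(r)
rect(b,(15,20,120),(60,255,255),205,155,290,250)
rect(a,(12,8,200),(50,90,255),360,175,445,262)
def g(c,x,y,w,h): return cv2.resize(c['frame'][y:y+h,x:x+w],(400,300),interpolation=cv2.INTER_CUBIC)
f=np.hstack([g(a,360,177,108,81),g(b,230,165,40,30)])
cv2.imwrite('pics/m5.png',np.clip(f*1.2,0,255).astype(np.uint8)[...,::-1])
```

```text
[0.50090385 0.0411742  0.22850515]
scene (np.float64(400.73572938689216), np.float64(230.4122621564482)) 11 [0.60541337 0.210204   0.032     ]
top (np.float64(251.0), np.float64(184.5438596491228)) 2
[0.60580505 0.20604744 0.032     ]
scene (np.float64(400.7451523545706), np.float64(230.46260387811634)) 7 [0.60560493 0.21019027 0.032     ]
top (np.float64(nan), np.float64(nan)) 0
((508.68414306640625, 265.758056640625), (121.53376007080078, 177.0763702392578), 78.84681701660156)
((610.5502319335938, 208.7618408203125), (197.68373107910156, 134.7877960205078), 78.5248794555664)m.py:7: RuntimeWarning: invalid value encountered in scalar divide
  return (xs@W/W.sum(),ys@W/W.sum()),xs,ys
```

View pics/m5.png

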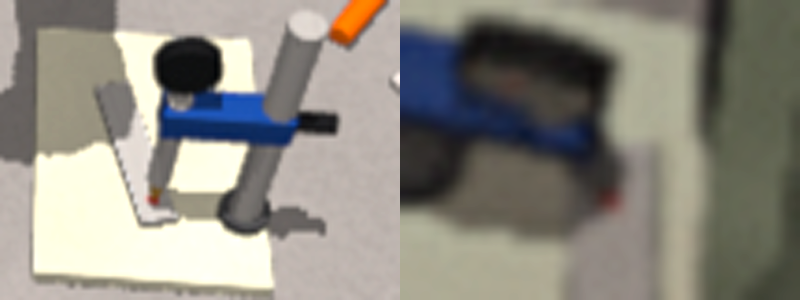

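The dot is partly hidden by the indenter in both views: scene (401,230), top (251,184.5). I check the spindle's axis as an independent measure of y.

Run:
```python
from m import *
a=cam('scene'); f=np.load('scene0.npy').astype(float); g=f.mean(2)
for r in range(213,232): print(r,g[r,396:410].round().astype(int).tolist())
print(f[226:232,399:405].astype(int).tolist())
for T in([.6096,.207],[.6077,.2088],[.6091,.2091],[.6058,.2103]):
    print(T,[np.round(proj(a,T+[z]),2).tolist() for z in(.032,.036,.066,.1)])
```

```text
213 [180, 179, 179, 180, 182, 180, 112, 58, 43, 44, 44, 41, 41, 50]
214 [180, 179, 178, 180, 182, 178, 117, 70, 63, 66, 66, 55, 60, 106]
215 [181, 179, 178, 180, 182, 170, 107, 78, 82, 86, 86, 75, 96, 172]
216 [181, 180, 178, 179, 180, 146, 98, 81, 84, 88, 87, 87, 138, 204]
217 [181, 180, 168, 165, 166, 119, 87, 82, 85, 88, 85, 92, 168, 209]
218 [181, 178, 141, 115, 123, 103, 85, 83, 86, 87, 85, 101, 180, 208]
219 [181, 178, 143, 107, 97, 91, 89, 85, 86, 87, 84, 117, 198, 210]
220 [180, 180, 167, 148, 113, 91, 92, 86, 87, 86, 86, 139, 202, 209]
221 [175, 180, 181, 177, 120, 91, 93, 87, 87, 85, 95, 180, 210, 212]
222 [170, 181, 182, 178, 117, 92, 93, 88, 87, 84, 106, 202, 214, 213]
223 [172, 187, 186, 167, 105, 91, 94, 89, 87, 85, 127, 205, 214, 212]
224 [160, 169, 166, 128, 93, 92, 94, 89, 86, 88, 151, 207, 213, 212]
225 [109, 101, 101, 93, 87, 92, 94, 89, 84, 96, 180, 210, 213, 212]
226 [151, 149, 150, 150, 106, 91, 93, 90, 93, 130, 202, 213, 215, 215]
227 [210, 211, 211, 209, 123, 80, 82, 89, 141, 160, 186, 191, 213, 217]
228 [213, 212, 213, 212, 127, 68, 67, 95, 170, 136, 123, 128
[... 481 characters left out ...]
6], [113, 99, 72], [184, 176, 151]], [[226, 220, 190], [179, 167, 136], [111, 92, 58], [120, 102, 68], [156, 146, 119], [140, 134, 115]], [[228, 224, 193], [207, 197, 166], [130, 117, 89], [146, 134, 105], [191, 183, 156], [144, 139, 120]], [[229, 224, 193], [204, 196, 169], [137, 130, 109], [126, 120, 102], [134, 128, 112], [128, 123, 107]]]
[0.6096, 0.207] [[400.04, 231.6], [400.22, 230.89], [401.63, 225.45], [403.29, 219.03]]
[0.6077, 0.2088] [[400.46, 231.05], [400.65, 230.34], [402.06, 224.89], [403.72, 218.47]]
[0.6091, 0.2091] [[400.66, 231.41], [400.84, 230.7], [402.26, 225.25], [403.93, 218.83]]
[0.6058, 0.2103] [[400.79, 230.51], [400.98, 229.8], [402.39, 224.35], [404.06, 217.92]]
```

Both plate-edge fits and the spindle axis put the tip about 2.3 mm farther in x and 1.3 mm less in y. That is inside the tolerance, but I'll regrip and trim it for margin.

Run:
```python
from plan import *
plan([((.5026,.2026,.22),182.8,8),((.5026,.2026,.024),182.8,7)],0.2)
```

```text
tilt [ 0.    0.01 -0.  ]
end [0.5024 0.2027 0.0242] 182.81
[[[0.23,0.33,0.02],[0,0,-0.95],0.2],[[0.2,0.35,0.02],[0,0,-0.95],0.2],[[0.17,0.36,0.02],[0,0,-0.95],0.2],[[0.14,0.38,0.02],[0,0,-0.95],0.2],[[0.11,0.39,0.02],[0,0,-0.95],0.2],[[0.08,0.39,0.02],[0,0,-0.95],0.2],[[0.04,0.4,0.02],[0,0,-0.95],0.2],[[0.01,0.4,0.01],[0,0,-0.95],0.2]]
[[[0,0,0.56],[0,0,0.0],0.2],[[0,0,0.56],[0,0,0.0],0.2],[[0,0,0.56],[0,0,0.0],0.2],[[0,0,0.56],[0,0,0.0],0.2],[[0,0,0.56],[0,0,0.0],0.2],[[0,0,0.56],[0,0,0.0],0.2],[[0,0,0.56],[0,0,0.0],0.2]]
```

Call:
drive_tool:
  deltas:
    - [[0.23,0.33,0.02],[0,0,-0.95],0.2]
    - [[0.2,0.35,0.02],[0,0,-0.95],0.2]
    - [[0.17,0.36,0.02],[0,0,-0.95],0.2]
    - [[0.14,0.38,0.02],[0,0,-0.95],0.2]
    - [[0.11,0.39,0.02],[0,0,-0.95],0.2]
    - [[0.08,0.39,0.02],[0,0,-0.95],0.2]
    - [[0.04,0.4,0.02],[0,0,-0.95],0.2]
    - [[0.01,0.4,0.01],[0,0,-0.95],0.2]

```text
time: 13.02
position: [0.5024, 0.2031, 0.2202]
eef_rot: [[-0.999, -0.051, -0.0], [-0.051, 0.999, -0.0], [0.0, -0.0, -1.0]]
contact_force: [-0.3, 0.5, 0.0]
finger_gap: 0.0513
grasp_force: 0.0
```

Call:
drive_tool:
  deltas:
    - [[0,0,0.6],[0,0,0],0.2]
    - [[0,0,0.8],[0,0,0],0.2]
    - [[0,0,0.8],[0,0,0],0.2]
    - [[0,0,0.8],[0,0,0],0.2]
    - [[0,0,0.6],[0,0,0],0.2]
    - [[0,0,0.2],[0,0,0],0.2]
    - [[0,0,0.1],[0,0,0],0.2]
    - [[0,0,0],[0,0,0],0.2]

```text
time: 14.02
position: [0.5032, 0.2027, 0.026]
eef_rot: [[-0.999, -0.049, 0.001], [-0.049, 0.999, 0.0], [-0.001, 0.0, -1.0]]
contact_force: [0.0, -0.2, 0.2]
finger_gap: 0.0512
grasp_force: 0.0
```

Call:
drive_tool:
  deltas:
    - [[0,0,0.04],[0,0,0],-0.2]
    - [[0,0,0],[0,0,0],-0.5]
    - [[0,0,0],[0,0,0],-0.5]
    - [[-0.02,-0.01,0],[0,0,0],-0.5]
    - [[-0.02,-0.02,0],[0,0,0],-0.5]
    - [[0,0,0],[0,0,0],-0.5]
    - [[0,0,0],[0,0,0],-0.5]

```text
time: 14.9
position: [0.5049, 0.2016, 0.0241]
eef_rot: [[-0.999, -0.049, 0.001], [-0.049, 0.999, 0.001], [-0.001, 0.001, -1.0]]
contact_force: [-0.5, 0.9, 6.8]
finger_gap: 0.0313
grasp_force: 26.1
```

Call:
drive_tool:
  deltas:
    - [[0,0,0],[0,0,0],0]
    - [[0,0,0],[0,0,0],0.2]
    - [[0,0,0],[0,0,0],0.2]
    - [[0,0,-0.2],[0,0,0],0.2]
    - [[0,0,-0.8],[0,0,0],0.2]
    - [[0,0,-1],[0,0,0],0.2]
    - [[0,0,-1],[0,0,0],0.2]
    - [[0,0,-1],[0,0,0],0.2]

```text
time: 15.9
position: [0.5043, 0.201, 0.2257]
eef_rot: [[-0.999, -0.049, 0.001], [-0.049, 0.999, 0.0], [-0.001, 0.0, -1.0]]
contact_force: [1.1, 1.2, -0.1]
finger_gap: 0.0514
grasp_force: 0.0
```

Call:
drive_tool:
  deltas:
    - [[0.02,-0.4,-0.01],[0,0,0.95],0.6]
    - [[-0.01,-0.4,-0.01],[0,0,0.95],0.6]
    - [[-0.04,-0.4,-0.01],[0,0,0.95],0.6]
    - [[-0.08,-0.4,-0.01],[0,0,0.95],0.6]
    - [[-0.11,-0.39,-0.01],[0,0,0.95],0.6]
    - [[-0.14,-0.38,-0.01],[0,0,0.95],0.6]
    - [[-0.17,-0.36,-0.01],[0,0,0.95],0.6]
    - [[-0.2,-0.35,-0.01],[0,0,0.95],0.6]

```text
time: 16.9
position: [0.503, 0.0393, 0.2279]
eef_rot: [[-0.815, 0.579, 0.0], [0.579, 0.815, -0.0], [-0.0, 0.0, -1.0]]
contact_force: [0.3, 0.0, -0.3]
finger_gap: 0.0683
grasp_force: 0.0
```

Call:
drive_tool:
  deltas:
    - [[-0.23,-0.33,-0.01],[0,0,0.95],0.6]
    - [[-0.26,-0.31,-0.01],[0,0,0.95],0.6]
    - [[-0.28,-0.29,-0.01],[0,0,0.95],0.6]
    - [[-0.31,-0.26,-0.02],[0,0,0.95],0.6]
    - [[-0.33,-0.24,-0.01],[0,0,0.95],0.6]
    - [[-0.34,-0.21,-0.02],[0,0,0.95],0.6]
    - [[-0.36,-0.18,-0.01],[0,0,0.95],0.6]
    - [[-0.37,-0.15,-0.02],[0,0,0.95],0.6]

```text
time: 17.9
position: [0.5022, -0.1218, 0.2334]
eef_rot: [[-0.286, 0.958, 0.0], [0.958, 0.286, -0.0], [-0.0, 0.0, -1.0]]
contact_force: [0.0, 0.7, 0.8]
finger_gap: 0.0684
grasp_force: 0.0
```

Run:
```python
from m import *; from plan import plan
o=readout.observe();print(o['time'],o['position'],o['contact_force'])
a=avg('scene',6)
da=red(a,390,215,412,240,25);print('dot scene',da[0],len(da[1]),onz(a,*da[0],.032))
plan([((.514,-.275,.23),78.2,8)],0.6)
```

```text
17.9 [ 0.50215793 -0.12184896  0.23343472] [0.03153801 0.65371467 0.8024493 ]
dot scene (np.float64(400.2960893854749), np.float64(230.87150837988827)) 11 [0.60697103 0.20842745 0.032     ]
tilt [-0.01  0.02  0.  ]
end [ 0.5139 -0.2752  0.23  ] 78.2
[[[-0.38,-0.08,0.01],[0,0,0.72],0.6],[[-0.38,-0.06,0.01],[0,0,0.72],0.6],[[-0.39,-0.04,0.01],[0,0,0.72],0.6],[[-0.39,-0.01,0.01],[0,0,0.71],0.6],[[-0.39,0.01,0.0],[0,0,0.72],0.6],[[-0.38,0.04,0.01],[0,0,0.71],0.6],[[-0.38,0.06,0.0],[0,0,0.72],0.6],[[-0.38,0.08,0.01],[0,0,0.71],0.6]]
```

Call:
drive_tool:
  deltas:
    - [[-0.38,-0.08,0.01],[0,0,0.72],0.6]
    - [[-0.39,-0.06,0.01],[0,0,0.72],0.6]
    - [[-0.39,-0.04,0.01],[0,0,0.72],0.6]
    - [[-0.4,-0.01,0.01],[0,0,0.71],0.6]
    - [[-0.4,0.01,0],[0,0,0.72],0.6]
    - [[-0.39,0.05,0.01],[0,0,0.71],0.6]
    - [[-0.4,0.07,0],[0,0,0.72],0.6]
    - [[-0.39,0.09,0.01],[0,0,0.71],0.6]

```text
time: 19.2
position: [0.5155, -0.2808, 0.2298]
eef_rot: [[0.21, 0.978, 0.0], [0.978, -0.21, -0.0], [-0.0, 0.0, -1.0]]
contact_force: [-0.7, 0.7, 0.5]
finger_gap: 0.0687
grasp_force: 0.0
```

Run:
```python
from m import *; from plan import plan
o=readout.observe();print(o['time'],o['position'],o['finger_gap'])
a=avg('scene',5);b=avg('top',3)
for z in(.170,.172): print(onz(a,237.1,195.2,z),onz(b,393.5,206,z))
s=red(a,228,186,250,212,60);print(s[0])
def g(c,x,y,w,h): return cv2.resize(c['frame'][y:y+h,x:x+w],(400,300),interpolation=cv2.INTER_CUBIC)
f=np.hstack([g(a,190,165,88,66),g(b,350,150,88,66)])
cv2.imwrite('pics/m6.png',np.clip(f*1.3,0,255).astype(np.uint8)[...,::-1])
plan([((.5165,-.283,.136),78.2,6)],0.6)
```

```text
19.2 [ 0.51549318 -0.28080982  0.22975662] 0.06866514141739247
[ 0.51761057 -0.28138646  0.17      ] [ 0.51543752 -0.28722531  0.17      ]
[ 0.51928144 -0.28102475  0.172     ] [ 0.51508084 -0.28685278  0.172     ]
(np.float64(237.63829787234042), np.float64(197.8676595744681))
tilt [ 0.    0.01 -0.  ]
end [ 0.5165 -0.283   0.1359] 78.19
[[[-0.01,0.01,0.31],[0,0,-0.0],0.6],[[-0.01,0.01,0.31],[0,0,-0.0],0.6],[[-0.01,0.01,0.31],[0,0,-0.0],0.6],[[-0.02,0,0.32],[0,0,-0.0],0.6],[[-0.01,0.01,0.31],[0,0,-0.0],0.6],[[-0.02,0,0.32],[0,0,-0.0],0.6]]
```

View pics/m6.png

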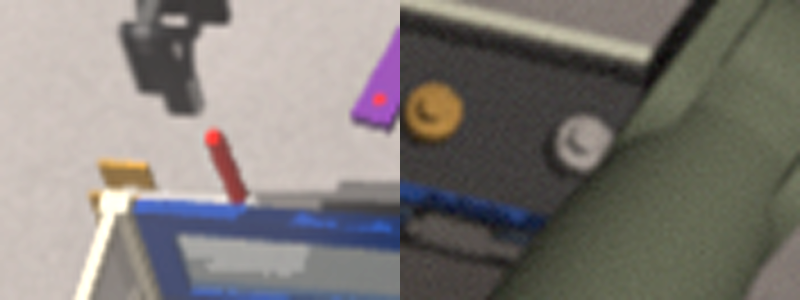

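The finger hangs at scene (230,188), above the stem top (237,195). Descend and pinch.

Call:
drive_tool:
  deltas:
    - [[-0.02,0.01,0.25],[0,0,0],0.6]
    - [[-0.01,0.01,0.4],[0,0,0],0.6]
    - [[-0.01,0,0.4],[0,0,0],0.6]
    - [[-0.01,0,0.4],[0,0,0],0.6]
    - [[0,0,0.3],[0,0,0],0.6]
    - [[0,0,0.13],[0,0,0],0.6]
    - [[0,0,0],[0,0,0],0.6]

```text
time: 20.48
position: [0.5156, -0.2818, 0.1355]
eef_rot: [[0.205, 0.979, -0.001], [0.979, -0.205, 0.0], [0.0, -0.001, -1.0]]
contact_force: [-0.0, -1.4, -0.0]
finger_gap: 0.0683
grasp_force: 0.0
```

Call:
drive_tool:
  deltas:
    - [[0,0,0],[0,0,0],0]
    - [[0,0,0],[0,0,0],-0.5]
    - [[0,0,0],[0,0,0],-1]
    - [[0,0,0],[0,0,0],-1]
    - [[0,0,0],[0,0,0],-1]
    - [[0,0,0],[0,0,0],-1]
  grip_force: 40

```text
time: 21.22
position: [0.5163, -0.2824, 0.1362]
eef_rot: [[0.206, 0.979, 0.001], [0.979, -0.206, -0.001], [-0.0, 0.001, -1.0]]
contact_force: [2.6, -0.9, 1.9]
finger_gap: 0.0117
grasp_force: 39.0
```

Run:
```python
from m import *
o=readout.observe();print(o['time'],o['position'],o['contact_force'],o['finger_gap'],o['grasp_force'],o['wrist_torque'])
a=avg('scene',4)
for t in(40,60):
  s=red(a,228,180,252,214,t);print(s[0],len(s[1]),s[2].min(),s[2].max())
```

```text
21.225 [ 0.51634911 -0.28239737  0.13618224] [ 2.64640221 -0.90300247  1.90735525] 0.011739188839247395 39.02539551258087 [-0.1894241  -0.51719485 -0.04750901]
(np.float64(241.7323076923077), np.float64(206.63846153846154)) 12 205 208
(np.float64(241.5040650406504), np.float64(207.0040650406504)) 4 206 208
```

Call:
drive_tool:
  deltas:
    - [[0.02,0,-0.05],[0,0,0],-1]
    - [[0.03,0,-0.06],[0,0,0],-1]
    - [[0.03,0,-0.06],[0,0,0],-1]
    - [[0.02,0,-0.05],[0,0,0],-1]
    - [[0,0,0],[0,0,0],-1]
    - [[0,0,0],[0,0,0],-1]

```text
time: 22.18
position: [0.5166, -0.2767, 0.1466]
eef_rot: [[0.205, 0.979, -0.0], [0.979, -0.205, 0.001], [0.001, -0.001, -1.0]]
contact_force: [3.2, 0.9, -5.9]
finger_gap: 0.0121
grasp_force: 39.0
```

Call:
drive_tool:
  deltas:
    - [[0.1,0,0],[0,0,0],-1]
    - [[0.1,0,0],[0,0,0],-1]
    - [[0.1,0,0],[0,0,0],-1]
    - [[0,0,0],[0,0,0],-1]

```text
time: 22.68
position: [0.5201, -0.2617, 0.1467]
eef_rot: [[0.205, 0.979, 0.0], [0.979, -0.205, 0.001], [0.001, 0.0, -1.0]]
contact_force: [2.8, 0.4, -4.9]
finger_gap: 0.0116
grasp_force: 39.0
```

Call:
drive_tool:
  deltas:
    - [[0.1,0,0],[0,0,0],-1]
    - [[0.1,0,0],[0,0,0],-1]
    - [[0.1,0,0],[0,0,0],-1]
    - [[0.1,0,0],[0,0,0],-1]
    - [[0.1,0,0],[0,0,0],-1]
    - [[0,0,0],[0,0,0],-1]
    - [[0,0,0],[0,0,0],-1]

```text
time: 23.55
position: [0.5252, -0.2373, 0.1467]
eef_rot: [[0.205, 0.979, 0.0], [0.979, -0.205, 0.001], [0.001, 0.0, -1.0]]
contact_force: [4.1, -0.2, -5.1]
finger_gap: 0.012
grasp_force: 39.0
```

Run:
```python
from m import *
o=readout.observe();print(o['time'],o['position'],o['contact_force'],o['finger_gap'])
a=avg('scene',4);b=avg('top',3)
def g(c,x,y,w,h): return cv2.resize(c['frame'][y:y+h,x:x+w],(400,300),interpolation=cv2.INTER_CUBIC)
f=np.hstack([g(a,200,175,64,48),g(b,350,160,72,54)])
cv2.imwrite('pics/m7.png',np.clip(f*1.5,0,255).astype(np.uint8)[...,::-1])
```

```text
23.55 [ 0.525221   -0.23732798  0.14665042] [ 4.13756744 -0.15702777 -5.0536885 ] 0.01195836925827107
```

View pics/m7.png

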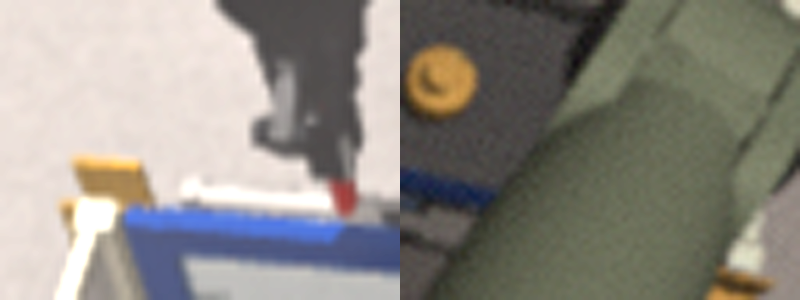

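The bolt's end is at scene (230,205), well clear of the keeper at (213–224,202). Swing the gate along its arc, turning the tool with it.

Call:
drive_tool:
  deltas:
    - [[0.03,-0.15,0],[0,0,0.6],-1]
    - [[0.03,-0.15,0],[0,0,0.6],-1]
    - [[0.03,-0.15,0],[0,0,0.6],-1]
    - [[0.03,-0.15,0],[0,0,0.6],-1]
    - [[0,0,0],[0,0,0],-1]

```text
time: 24.52
position: [0.4978, -0.224, 0.1469]
eef_rot: [[0.404, 0.915, -0.0], [0.915, -0.404, -0.001], [-0.001, 0.0, -1.0]]
contact_force: [4.6, -0.3, -6.8]
finger_gap: 0.0119
grasp_force: 39.0
```

Spring force of about 4.6 N, as expected; continue to about 33°.

Call:
drive_tool:
  deltas:
    - [[0.03,-0.15,0],[0,0,0.6],-1]
    - [[0.03,-0.15,0],[0,0,0.6],-1]
    - [[0.03,-0.15,0],[0,0,0.6],-1]
    - [[0.03,-0.15,0],[0,0,0.6],-1]
    - [[0.03,-0.15,0],[0,0,0.6],-1]
    - [[0.03,-0.15,0],[0,0,0.6],-1]
    - [[0.03,-0.15,0],[0,0,0.6],-1]
    - [[0,0,0],[0,0,0],-1]

```text
time: 25.52
position: [0.46, -0.1876, 0.147]
eef_rot: [[0.705, 0.709, 0.0], [0.709, -0.705, -0.002], [-0.002, 0.002, -1.0]]
contact_force: [2.6, -3.2, -6.0]
finger_gap: 0.0119
grasp_force: 39.1
```

Call:
drive_tool:
  deltas:
    - [[0,0,0],[0,0,0],-1]
    - [[0,0,0],[0,0,0],-1]
    - [[0,0,0],[0,0,0],-1]
    - [[0,0,0],[0,0,0],-1]

```text
time: 26.02
position: [0.4599, -0.1876, 0.147]
eef_rot: [[0.706, 0.709, -0.0], [0.709, -0.706, -0.001], [-0.001, 0.001, -1.0]]
contact_force: [2.2, -5.3, -5.0]
finger_gap: 0.012
grasp_force: 39.2
```

Run:
```python
from m import *
o=readout.observe();print(o['time'],o['position'],o['contact_force'],o['finger_gap'],abs(o['qd']).max())
a=avg('scene',5)
da=red(a,390,215,412,240,25);print('dot',da[0],onz(a,*da[0],.032))
save(a,'m8',(150,130,470,330),2)
```

```text
26.025 [ 0.45994291 -0.18756357  0.14695904] [ 2.23951289 -5.32030436 -5.04230777] 0.012003302643759619 0.0016248396607313584
dot (np.float64(400.2994454713494), np.float64(230.8687615526802)) [0.60696198 0.20844035 0.032     ]
```

View pics/m8.png

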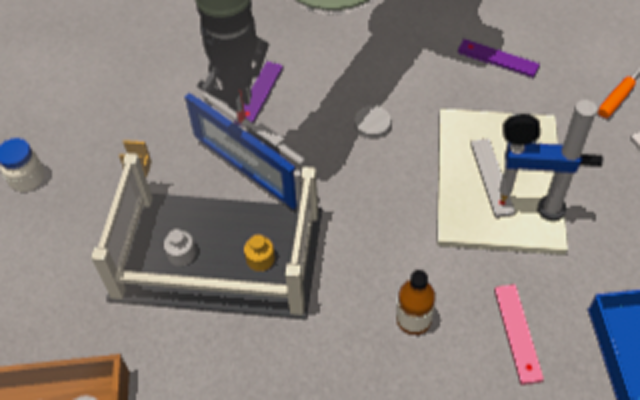

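The picture shows the gate ajar at about 33°, its free stile at scene (246,180), still held by the stem. The coupon's dot is under the indenter at scene (400,231), and the bystanders are undisturbed.

```bash
python3 -c "
from bench import job_done; print(job_done())"
```

```text
the job is handed in; nothing more can be done
None
```

I handed the job in at about 26 s: the camera puts the coupon's dot within about 2 mm of the indenter tip, the bolt is drawn about 40 mm, and the gate is held still at about 33° open; no verdict came back.

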